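# Tamp the nuggets level and shut the box

### The arm

A 6-joint arm with a two-finger parallel gripper is mounted at the origin on a cart in front of the work surface, level with it; the furniture and walls round the work are solid. World frame = base frame: x ahead of the robot, y to its left, z up, the work surface at z = 0. Lengths are in m, angles in degrees, forces in N, time in s.
With the tool pointing down it reaches from about 0.35 to 0.875 m from the base axis. Payload 15.5 kg.
Tool frame: the origin (TCP) lies on the centre line of the jaws, within the pads' length; the fingertips stand 25 mm ahead of it and the grasp point (between the pads) lies 6 mm ahead of it; y points along the fingers, x is the direction in which the jaws open and shut, and the axes are right-handed (so a half turn about y gives the same grasp; the last joint's range is limited). The gripper opens to 85 mm and grips with 20 to 120 N. Pads are 22 mm wide; open, the fingers measure 114 mm over their backs; the gripper's body (76 mm by 85 mm) begins 54 mm behind the grasp point. The pads swing forward as they close: fully open they stand 13 mm farther back than shut.
Start: joints at [-70.388, 28.281, 77.091, -0, 74.628, -5.472], TCP at [0.265, -0.566, 0.256] pointing down, gripper open.
Joint ranges: [-166.48, 166.48], [-47.26, 123.95], [12.59, 153.08], [-70.14, 250.14], [6.76, 159.57], [-176.63, 176.63]. Speed limits (degrees/s): [108.29, 108.29, 147.25, 172.46, 172.46, 172.46].

### API

Orientations are given as a 3x3 rotation matrix whose columns are the frame's x, y, z axes.
In Python, from plant import arm gives the robot as it stands. The module is installed in compiled form; this text tells all that it offers.
- The arm moves only by the shell command python3 -m creep 'ROWS' [OPENING] [FORCE]. ROWS is JSON, a list of rows, each an object with "xyz": the shift along the world's x, y, z in mm, a list of three; "spin": the turn about the world's z in rad. A call has 1 to 20 rows; each row shifts and turns the commanded pose from where the row before left it; what a row does not reach is not made up. A row lasts 1/12 s, in which the tool goes at most 41.7 mm and 7.16 degrees, less where a joint would pass 70% of its speed; a pose out of reach is approached as far as the arm can. A call with a gripper value outside its range is refused whole. OPENING is the gripper command: -1 is shut, 1 is fully open, values between are in proportion, set as the call begins (- or left out, the last holds). The fingers move at their own pace and stop on an object; FORCE is the grip in N (left out, the last holds). Time passes only in rows, so rows that do not move let the fingers close. It gives the time, the measured TCP pose, the force and the opening at its end, in the units of the state.
- arm.get_state(): the state, without advancing time (a new reading comes with each control period).
- arm.capture(name): name is "scene" or "top" or "wrist"; returns a dict with "pixels" (420x560x3 uint8, blue, green, red), "K" (3x3 intrinsics, pixels), "extrinsics" (4x4, takes a point from camera to world coordinates). Camera axes: x right, y up, looking along -z (the intrinsics and any distortion apply to the point x, -y, -z); pixel columns grow to the right and rows downward; lengths in m; the calibration is good to about 2 mm. The wrist camera is an equidistant fisheye: a pixel r from the principal point sees the ray r / f radians off the axis. A picture is of the moment at which its call begins. There is no depth.
- arm.sign_off(): hands the job in, once; it reports no verdict.
The state is a dict: "time_s": time; "qpos": joint angles; "qd": joint speeds; "effort": joint torques, N m; "eef_pos": TCP position; "eef_rot": TCP orientation; "contact_force": force on the tool from outside, world axes, zero at the start; "torque": the same for the moment, N m; "grip_width": opening from 0.0 (shut) to 1.0 (fully open).
Only numpy, scipy, OpenCV 4.12 (cv2) and the standard library are available. Lean on these libraries where they do the work, as an engineer would, in place of code of your own. Each camera call takes 0.05 s, during which the arm holds its last target. There are 200 camera calls.

### The job

The steel box of aluminium nuggets for the foundry is heaped, so its lid will not shut. Take the flat tamper by its handle and press the nuggets down with it, working it a little from side to side where they jam, until all seven lie level in one layer on the board, with the lid left open meanwhile; then stand the tamper upright on the bench beside the box and push the lid fully shut. Touch the nuggets only with the tamper, and do not knock the spray can that stands near it on the bench.

Things in the scene. Friction and masses are not known exactly. Their poses are not given: they have to be found in the camera images.
- box: Dark grey steel box with a carrying handle on its hinged lid, 182 x 125 x 105 mm shut, fixed to the bench. Origin: centre of its underside; x points from the front (hasp side) to the hinge at the back, z up. Inside 161 mm (x, from -80 to +81) by 114 mm (y), sheet walls 2 mm, rim at z = 82. A plywood layer board fixed inside forms the floor at z = 40.
- box_lid (a joint): Hinge at the back of the box: 0 = lid fully shut, about 1.57 = lid upright (it starts near this), stop at 1.61. The hinge is stiff (about 0.3 N m): the lid stays at whatever angle it is left and must be pushed all the way down.
- lid_front (a point): Middle of the lid's front edge, 173 mm from the hinge axis in the plane of the lid (257 mm above the bench when upright). The lid is 125 mm wide, thin sheet; a 15 mm skirt runs round its sides and front on the inner face, a bar handle stands 21 mm off the middle of the outer face, and a hasp 22 mm wide reaches 35 mm inward from the front edge, 30 mm to the box's -y of the middle.
- lid_hinge (a point): A point on the lid's hinge axis, at the back of the box, halfway along it: 86 mm behind the box's origin, 84 mm above the bench. The axis runs along the box's y.
- tamper: Flat hand tamper standing upright: a flat steel plate 60 (x) x 50 (y) x 10 mm under a round wooden handle, 235 mm tall in all, 0.3 kg. Origin: centre of the plate's underside; z runs up the handle. The handle is 26 mm across from 155 to 235 mm above the underside, 23 mm across from 45 to 155, with a 32 mm socket below.
- tamper_grip (a point): The place to hold the tamper: on the axis of its handle, 205 mm above the plate's underside; any direction round the handle will do.
- nugget0: Cast aluminium nugget in the box: a chunky faceted lump, near enough a ball 37 mm across, 70 g; it slides rather than rolls. Origin: its centre. On the board its centre is 58.7 mm above the bench; a nugget that still rides on top of others has its centre at about 80 to 92 mm. Pressed straight down with 22 N a high one may jam between its neighbours; rocking the tamper some 7 mm to each side under that load frees it.
- nugget1: Cast aluminium nugget in the box: a chunky faceted lump, near enough a ball 37 mm across, 70 g; it slides rather than rolls. Origin: its centre. On the board its centre is 58.7 mm above the bench; a nugget that still rides on top of others has its centre at about 80 to 92 mm. Pressed straight down with 22 N a high one may jam between its neighbours; rocking the tamper some 7 mm to each side under that load frees it.
- nugget2: Cast aluminium nugget in the box: a chunky faceted lump, near enough a ball 37 mm across, 70 g; it slides rather than rolls. Origin: its centre. On the board its centre is 58.7 mm above the bench; a nugget that still rides on top of others has its centre at about 80 to 92 mm. Pressed straight down with 22 N a high one may jam between its neighbours; rocking the tamper some 7 mm to each side under that load frees it.
- nugget3: Cast aluminium nugget in the box: a chunky faceted lump, near enough a ball 37 mm across, 70 g; it slides rather than rolls. Origin: its centre. On the board its centre is 58.7 mm above the bench; a nugget that still rides on top of others has its centre at about 80 to 92 mm. Pressed straight down with 22 N a high one may jam between its neighbours; rocking the tamper some 7 mm to each side under that load frees it.
- nugget4: Cast aluminium nugget in the box: a chunky faceted lump, near enough a ball 37 mm across, 70 g; it slides rather than rolls. Origin: its centre. On the board its centre is 58.7 mm above the bench; a nugget that still rides on top of others has its centre at about 80 to 92 mm. Pressed straight down with 22 N a high one may jam between its neighbours; rocking the tamper some 7 mm to each side under that load frees it.
- nugget5: Cast aluminium nugget in the box: a chunky faceted lump, near enough a ball 37 mm across, 70 g; it slides rather than rolls. Origin: its centre. On the board its centre is 58.7 mm above the bench; a nugget that still rides on top of others has its centre at about 80 to 92 mm. Pressed straight down with 22 N a high one may jam between its neighbours; rocking the tamper some 7 mm to each side under that load frees it.
- nugget6: Cast aluminium nugget in the box: a chunky faceted lump, near enough a ball 37 mm across, 70 g; it slides rather than rolls. Origin: its centre. On the board its centre is 58.7 mm above the bench; a nugget that still rides on top of others has its centre at about 80 to 92 mm. Pressed straight down with 22 N a high one may jam between its neighbours; rocking the tamper some 7 mm to each side under that load frees it.
- tube: Bystander: dark grey upright tube, 66 mm across, 132 mm tall, with a thin wire standing out of it to 205 mm, fixed. Origin: centre of its underside.
- meter: Bystander: hand-held multimeter lying face up, 116 (x) x 66 (y) x 30 mm, fixed. Origin: centre of its underside.
- joint_part: Bystander: forged universal joint lying on the bench, 165 mm along its y, 70 mm wide, 52 mm high, fixed. Origin: centre of its underside.
- can: Bystander: loose black spray can with a pale cap, 51 mm across, 200 mm tall. Origin: centre of its underside.
- oil_tin: Bystander: flat oil tin, 49 x 75 x 114 mm, fixed. Origin: centre of its underside.

How it is judged (in metres and radians):
On the way:
1. all seven nuggets lie level in one layer in the box, the lid still open (z of nugget0 in the frame of box between 0.03 and 0.065 m and z of nugget1 in the frame of box between 0.03 and 0.065 m and z of nugget2 in the frame of box between 0.03 and 0.065 m and z of nugget3 in the frame of box between 0.03 and 0.065 m and z of nugget4 in the frame of box between 0.03 and 0.065 m and z of nugget5 in the frame of box between 0.03 and 0.065 m and z of nugget6 in the frame of box between 0.03 and 0.065 m and horizontal distance between each of nugget0, nugget1, nugget2, nugget3, nugget4, nugget5, nugget6 and box below 0.1 m and value of joint box_lid above 1 rad), for 0.2 s.
At the end, for the whole second after the job is handed in: All seven nuggets lie in one layer in the box (each centre lower than 65 mm above the box's underside), the lid is shut (hinge below 0.05 rad), and the tamper stands upright and still on the bench, outside the box (plate within 6 mm of the bench top, tilt below 0.08 rad) (z of nugget0 in the frame of box between 0.03 and 0.065 m and z of nugget1 in the frame of box between 0.03 and 0.065 m and z of nugget2 in the frame of box between 0.03 and 0.065 m and z of nugget3 in the frame of box between 0.03 and 0.065 m and z of nugget4 in the frame of box between 0.03 and 0.065 m and z of nugget5 in the frame of box between 0.03 and 0.065 m and z of nugget6 in the frame of box between 0.03 and 0.065 m and horizontal distance between each of nugget0, nugget1, nugget2, nugget3, nugget4, nugget5, nugget6 and box below 0.1 m and value of joint box_lid below 0.05 rad and height (world z) of tamper between -0.006 and 0.006 m and angle between tamper's own z axis and vertical below 0.08 rad and linear speed of tamper below 0.02 m/s and horizontal distance between tamper and box above 0.1 m); the robot touches nothing.
It fails at once if the gripper or arm touches a nugget (contact force between any of the fingers, the arm and nugget0 above 1 N or contact force between any of the fingers, the arm and nugget1 above 1 N or contact force between any of the fingers, the arm and nugget2 above 1 N or contact force between any of the fingers, the arm and nugget3 above 1 N or contact force between any of the fingers, the arm and nugget4 above 1 N or contact force between any of the fingers, the arm and nugget5 above 1 N or contact force between any of the fingers, the arm and nugget6 above 1 N).
It fails at once if the spray can is shifted by more than 20 mm or tipped (distance of can from where it was at the start of the episode above 0.02 m or angle between can's own z axis and vertical above 0.25 rad).
It also fails if it takes over 64 s, if anything falls off the work surface, if the arm or the gripper's body presses on something with over 40 N, if the wrist force passes 120 N, or if a joint passes its speed limit or range.

## Working session

There is one attempt and no reset: what is moved stays moved. The work goes in short steps, Python scripts to look and compute and a shell command to move; the robot and the scene stay as the last step left them, time stands still between calls to the robot, and variables do not carry over. Pictures are saved under pics/ and viewed, about 8 in all and at most 12, crops included, and the job is handed in when it is done.

```bash
mkdir -p pics
cat > h.py <<'E'
from plant import arm
import numpy as np, cv2, pickle
def snap(cam,name):
    c=arm.capture(cam); cv2.imwrite(f'pics/{name}.png',c['pixels']); pickle.dump({k:np.array(c[k]) for k in('K','extrinsics')},open(f'pics/{name}.pkl','wb')); return c
def ray(name,uv,fish=False):
    c=pickle.load(open(f'pics/{name}.pkl','rb'));K=c['K'];T=c['extrinsics']
    x=(uv[0]-K[0,2])/K[0,0]; y=(uv[1]-K[1,2])/K[1,1]
    if fish:
        r=np.hypot(x,y); s=np.sin(r)/max(r,1e-9); d=np.array([x*s,-y*s,-np.cos(r)])
    else: d=np.array([x,-y,-1.])
    d=T[:3,:3]@d; return T[:3,3],d/np.linalg.norm(d)
def atz(name,uv,z,fish=False):
    o,d=ray(name,uv,fish); return o+d*(z-o[2])/d[2]
def tri(obs):
    A=np.zeros((3,3));b=np.zeros(3)
    for o,d in [ray(*q) for q in obs]:
        P=np.eye(3)-np.outer(d,d);A+=P;b+=P@o
    X=np.linalg.solve(A,b)
    return X,[np.linalg.norm(np.cross(X-o,d)) for o,d in [ray(*q) for q in obs]]
def proj(name,X):
    c=pickle.load(open(f'pics/{name}.pkl','rb'));p=np.linalg.inv(c['extrinsics'])@np.r_[X,1]
    q=c['K']@np.array([p[0],-p[1],-p[2]]);return q[:2]/q[2]
E
python3 - <<'E'
from h import *
np.set_printoptions(precision=4,suppress=True)
a=snap('scene','s0');b=snap('top','t0')
for c in(a,b):print(c['K'],c['extrinsics'])
s=arm.get_state();print(s)
E
```

```text
[[436.7494   0.     278.7359]
 [  0.     436.7494 206.0289]
 [  0.       0.       1.    ]] [[-0.3565  0.5133 -0.7807 -0.2107]
 [-0.9342 -0.2099  0.2886  0.0189]
 [-0.0157  0.8321  0.5543  0.6542]
 [ 0.      0.      0.      1.    ]]
[[437.0764   0.     284.1959]
 [  0.     437.0764 206.8927]
 [  0.       0.       1.    ]] [[ 0.0213  0.9956 -0.0908  0.4082]
 [-0.9993  0.0185 -0.0311 -0.2525]
 [-0.0293  0.0914  0.9954  1.1648]
 [ 0.      0.      0.      1.    ]]
{'time_s': 0.1, 'qpos': array([-70.3885,  28.3097,  77.1235,   0.0026,  74.6291,  -5.4714]), 'qd': array([ 0.0167, -0.0246, -0.1077,  0.0179,  0.0455, -0.0641]), 'effort': array([  0.0015, -88.3588, -38.4561,  -0.0002,   0.0052,  -0.    ]), 'eef_pos': array([ 0.2649, -0.5658,  0.2558]), 'eef_rot': array([[ 0.4239, -0.0003,  0.9057],
       [-0.9057,  0.001 ,  0.4239],
       [-0.0011, -1.    ,  0.0001]]), 'contact_force': array([-0.2018,  0.4539,  0.0272]), 'torque': array([-0.0282,  0.0026,  0.0548]), 'grip_width': 0.9993288879017629}
```

View pics/s0.png

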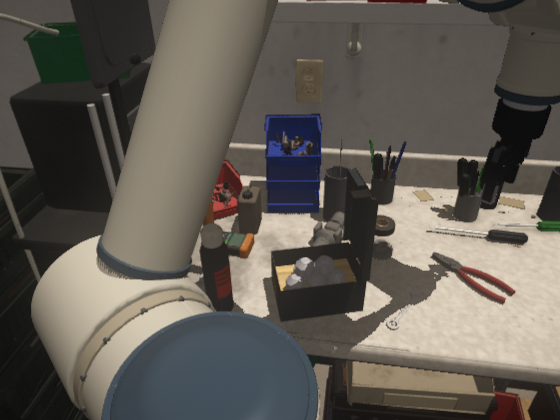

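View pics/t0.png

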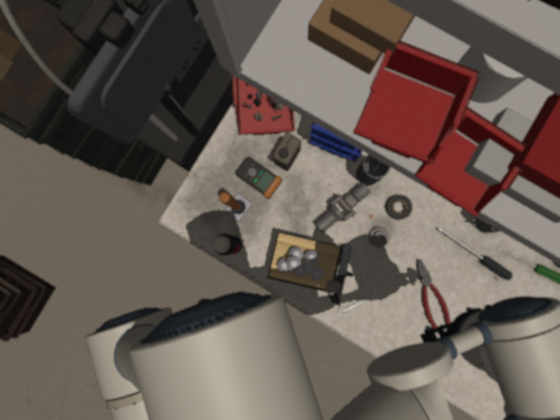

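Run:
```python
from h import *
np.set_printoptions(precision=4,suppress=True)
for n,p in dict(can=(229,244),tamperplate=(238,207),boxc=(303,262),meter=(258,178),tin=(285,150)).items(): print(n,atz('t0',p,0), atz('t0',p,.2))
t=cv2.imread('pics/t0.png')[150:300,200:370]
cv2.imwrite('pics/t0c.png',cv2.resize(t,None,fx=4,fy=4,interpolation=cv2.INTER_CUBIC))
```

```text
can [ 0.4124 -0.071   0.    ] [ 0.4117 -0.1022  0.2   ]
tamperplate [ 0.5119 -0.092   0.    ] [ 0.4941 -0.1196  0.2   ]
boxc [ 0.3692 -0.2689  0.    ] [ 0.3759 -0.2661  0.2   ]
meter [ 0.5915 -0.1437  0.    ] [ 0.56   -0.1624  0.2   ]
tin [ 0.6693 -0.215   0.    ] [ 0.6245 -0.2214  0.2   ]
```

View pics/t0c.png

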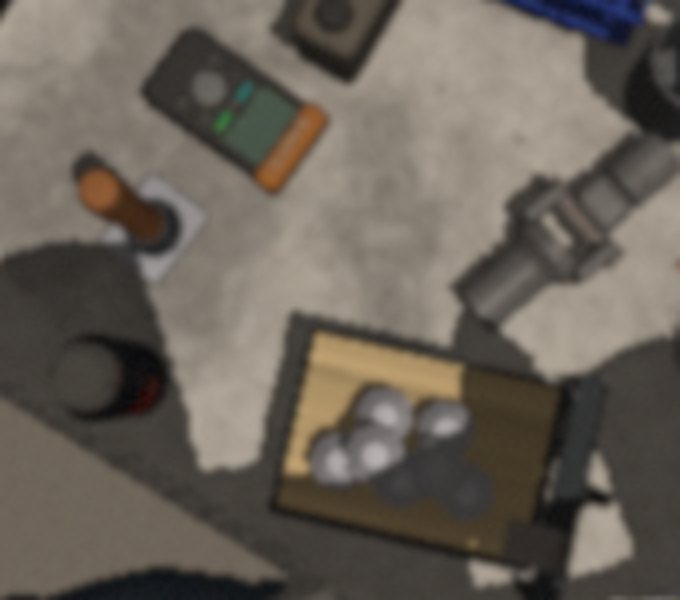

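Run:
```python
from h import *
np.set_printoptions(precision=4,suppress=True)
f=lambda p:(p[0]/4+200,p[1]/4+150)
g=lambda p,z:atz('t0',f(p),z)
print('tamper base',g((155,230),.01),'top',g((102,192),.235))
for p in [(155,178),(203,217),(150,283),(103,240)]:print('plate',g(p,.01))
print('can',g((88,378),.2))
for p in [(295,316),(274,508),(562,382),(530,556)]:print('rim',g(p,.082))
for p in [(385,408),(443,420),(335,458),(374,453),(402,482),(440,460),(466,494)]:print('nug',g(p,.07))
print('lid',g((602,380),.257),g((545,590),.257))
t=cv2.imread('pics/s0.png')[190:330,185:385]
cv2.imwrite('pics/s0c.png',cv2.resize(t,None,fx=4,fy=4,interpolation=cv2.INTER_CUBIC))
```

```text
tamper base [ 0.5097 -0.0954  0.01  ] top [ 0.5099 -0.0968  0.235 ]
plate [ 0.5446 -0.0943  0.01  ]
plate [ 0.519  -0.1272  0.01  ]
plate [ 0.4744 -0.0932  0.01  ]
plate [ 0.5024 -0.0609  0.01  ]
can [ 0.4103 -0.0867  0.2   ]
rim [ 0.4515 -0.1939  0.082 ]
rim [ 0.3335 -0.1838  0.082 ]
rim [ 0.4143 -0.3592  0.082 ]
rim [ 0.3082 -0.3408  0.082 ]
nug [ 0.3959 -0.2507  0.07  ]
nug [ 0.3892 -0.2869  0.07  ]
nug [ 0.3643 -0.2202  0.07  ]
nug [ 0.3679 -0.2444  0.07  ]
nug [ 0.3505 -0.2621  0.07  ]
nug [ 0.3645 -0.2854  0.07  ]
nug [ 0.344  -0.3018  0.07  ]
lid [ 0.4148 -0.3625  0.257 ] [ 0.3074 -0.3343  0.257 ]
```

View pics/s0c.png

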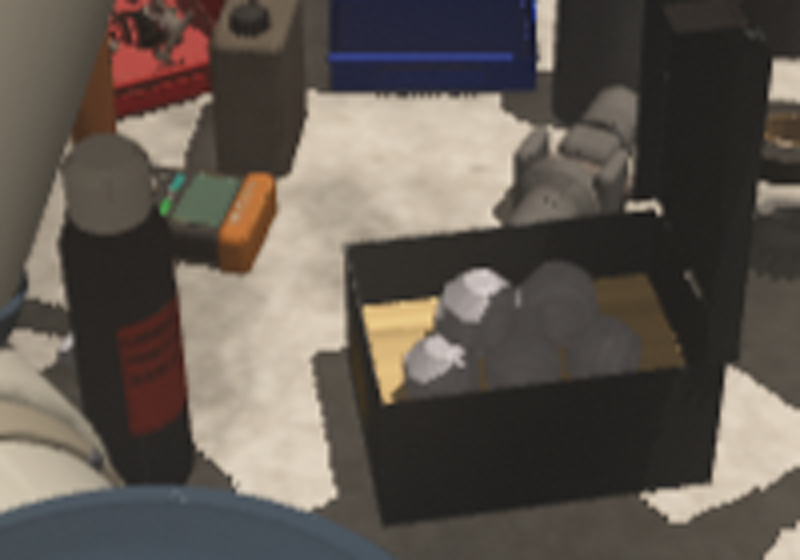

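```bash
python3 - <<'E'
from h import *
np.set_printoptions(precision=4,suppress=True)
f=lambda p:(p[0]/4+200,p[1]/4+150)
k=lambda p:(p[0]/4+185,p[1]/4+190)
for n,a,b in [('Ff',(295,316),(348,245)),('Fn',(274,508),(365,405)),('Hf',(562,382),(655,212)),('can',(88,378),(105,160))]:
    print(n,*tri([('t0',f(a)),('s0',k(b))]))
N=[(385,408),(443,420),(335,458),(374,453),(402,482),(440,460),(466,494)]
S=[(480,290),(558,295),(440,360),(490,325),(520,350),(605,345)]
for i,a in enumerate(N):
  for j,b in enumerate(S):
    X,e=tri([('t0',f(a)),('s0',k(b))])
    if max(e)<.005: print(i,j,X,max(e))
E
python3 -m creep '[{"xyz":[0,0,40]},{"xyz":[0,0,40]},{"xyz":[0,0,30]},{"xyz":[13,25,0]},{"xyz":[13,25,0]},{"xyz":[13,25,0]},{"xyz":[13,25,0]},{"xyz":[13,25,0]},{"xyz":[13,25,0]},{"xyz":[13,25,0]},{"xyz":[13,25,0]},{"xyz":[13,25,0]},{"xyz":[13,25,0]},{"xyz":[13,25,0]},{"xyz":[13,25,0]},{"xyz":[13,25,0]},{"xyz":[13,25,0]},{"xyz":[13,25,0]},{"xyz":[13,25,0]}]' 1 100
```

```text
Ff [ 0.4488 -0.2006  0.081 ] [np.float64(0.00725552730959795), np.float64(0.007255527309597948)]
Fn [ 0.3349 -0.1795  0.0795] [np.float64(0.004422506295905841), np.float64(0.004422506295905841)]
Hf [ 0.4126 -0.3625  0.0805] [np.float64(0.003525194254346786), np.float64(0.003525194254346836)]
can [ 0.4106 -0.0844  0.194 ] [np.float64(0.0012249910495510175), np.float64(0.001224991049550992)]
0 0 [ 0.3944 -0.2542  0.0768] 0.00386252868765677
1 4 [ 0.3902 -0.2845  0.0294] 0.004025376301471535
2 2 [ 0.3635 -0.2219  0.0678] 0.0018990180098349297
3 0 [ 0.3686 -0.2456  0.1003] 0.001024180174304651
3 3 [ 0.3668 -0.2477  0.0789] 0.003544322402108139
4 4 [ 0.3509 -0.2614  0.0715] 0.0008121374752823852
5 1 [ 0.3648 -0.2857  0.0871] 0.0009144789961133879
6 5 [ 0.3436 -0.3023  0.0668] 0.0003953822001553344$[0]: bad value
```

```bash
python3 -m creep '[{"xyz":[0,0,40],"spin":0},{"xyz":[0,0,40],"spin":0},{"xyz":[0,0,30],"spin":0},{"xyz":[13,25,0],"spin":0},{"xyz":[13,25,0],"spin":0},{"xyz":[13,25,0],"spin":0},{"xyz":[13,25,0],"spin":0},{"xyz":[13,25,0],"spin":0},{"xyz":[13,25,0],"spin":0},{"xyz":[13,25,0],"spin":0},{"xyz":[13,25,0],"spin":0},{"xyz":[13,25,0],"spin":0},{"xyz":[13,25,0],"spin":0},{"xyz":[13,25,0],"spin":0},{"xyz":[13,25,0],"spin":0},{"xyz":[13,25,0],"spin":0},{"xyz":[13,25,0],"spin":0},{"xyz":[13,25,0],"spin":0},{"xyz":[13,25,0],"spin":0},{"xyz":[0,0,0],"spin":0}]' 1 100
python3 - <<'E'
from h import *
c=snap('wrist','w0');print(c['K'],c['extrinsics'])
E
```

```text
time_s: 1.77
eef_pos: [0.4743, -0.1625, 0.3661]
eef_rot: [[0.426, 0.0, 0.905], [-0.905, 0.001, 0.426], [-0.001, -1.0, 0.001]]
contact_force: [-0.3, -0.6, -0.3]
grip_width: 1.001
[[325.1922621    0.         280.51792667]
 [  0.         325.1922621  209.81808018]
 [  0.           0.           1.        ]] [[ 4.26584961e-01  8.57082024e-01  2.88852344e-01  5.46712635e-01]
 [-9.04446991e-01  4.04581732e-01  1.35237798e-01 -1.28421269e-01]
 [-9.54495550e-04 -3.18942044e-01  9.47773740e-01  4.84354715e-01]
 [ 0.00000000e+00  0.00000000e+00  0.00000000e+00  1.00000000e+00]]
```

View pics/w0.png

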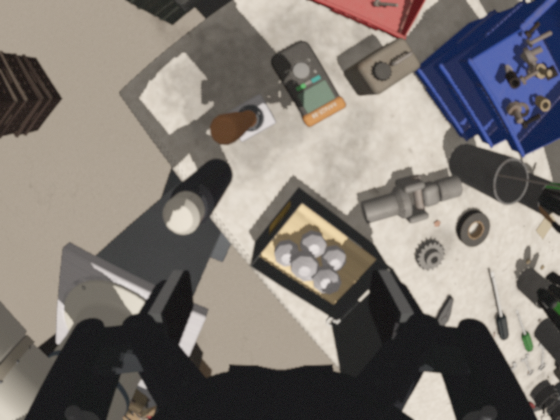

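Run:
```python
from h import *
np.set_printoptions(precision=4,suppress=True)
f=lambda p:(p[0]/4+200,p[1]/4+150)
print('top',*tri([('t0',f((102,192))),('w0',(224,127),True)]), atz('w0',(224,127),.235,True))
print('can',*tri([('t0',f((88,378))),('w0',(185,214),True)]))
for a,b in [((295,316),(299,192)),((274,508),(254,264)),((562,382),(380,262))]: print('rim',*tri([('t0',f(a)),('w0',b,True)]))
N=[(385,408),(443,420),(335,458),(374,453),(402,482),(440,460),(466,494)]
S=[(285,253),(313,244),(333,259),(304,267),(326,281)]
for i,a in enumerate(N):
  for j,b in enumerate(S):
    X,e=tri([('t0',f(a)),('w0',b,True)])
    if max(e)<.005 and .03<X[2]<.12: print(i,j,X,max(e))
```

```text
top [ 0.5112 -0.0947  0.2228] [np.float64(0.00010697329308589966), np.float64(0.00010697329308591172)] [ 0.5129 -0.0961  0.235 ]
can [ 0.4104 -0.0852  0.1851] [np.float64(0.0010521788258074382), np.float64(0.0010521788258074677)]
rim [ 0.4534 -0.1957  0.0778] [np.float64(0.0026378344307521023), np.float64(0.0026378344307521418)]
rim [ 0.3341 -0.1852  0.0801] [np.float64(0.0016691373159628934), np.float64(0.0016691373159628947)]
rim [ 0.4117 -0.3585  0.0689] [np.float64(0.003269406202710589), np.float64(0.003269406202710539)]
0 1 [ 0.3955 -0.2502  0.0725] 0.0006989002677685084
1 2 [ 0.3886 -0.2859  0.0772] 0.0010890592785939455
2 0 [ 0.3645 -0.2205  0.0698] 0.0003713388066217073
3 3 [ 0.3696 -0.2454  0.1008] 0.0009024528653702676
4 3 [ 0.349  -0.2614  0.0535] 0.0010351169275303101
5 4 [ 0.3652 -0.2836  0.1037] 0.0011206960850038271
6 4 [ 0.3428 -0.3019  0.0577] 0.0006845195690580961
```

```bash
python3 -m creep '[{"xyz":[12,22,0],"spin":0},{"xyz":[12,22,0],"spin":0},{"xyz":[12.5,22,0],"spin":0},{"xyz":[0,0,0],"spin":0},{"xyz":[0,0,0],"spin":0}]'
python3 - <<'E'
from h import *
s=arm.get_state();print(s['eef_pos'],s['qpos'])
E
```

```text
time_s: 2.23
eef_pos: [0.5095, -0.0999, 0.366]
eef_rot: [[0.425, -0.001, 0.905], [-0.905, -0.0, 0.425], [-0.0, -1.0, -0.001]]
contact_force: [1.1, -0.7, -0.2]
grip_width: 1.001
[ 0.50949591 -0.09994739  0.36598664] [-1.76816670e+01  1.42186591e+01  8.19976803e+01 -1.43860020e-02
  8.38164501e+01  4.71623407e+01]
```

```bash
python3 -m creep '[{"xyz":[1.5,4,-25],"spin":0},{"xyz":[0,0,-30],"spin":0},{"xyz":[0,0,-30],"spin":0},{"xyz":[0,0,-30],"spin":0},{"xyz":[0,0,-20],"spin":0},{"xyz":[0,0,-15],"spin":0},{"xyz":[0,0,-5],"spin":0},{"xyz":[0,0,0],"spin":0},{"xyz":[0,0,0],"spin":0}]'
python3 -m creep '[{"xyz":[0,0,0],"spin":0},{"xyz":[0,0,0],"spin":0},{"xyz":[0,0,0],"spin":0},{"xyz":[0,0,0],"spin":0},{"xyz":[0,0,0],"spin":0},{"xyz":[0,0,0],"spin":0},{"xyz":[0,0,0],"spin":0},{"xyz":[0,0,0],"spin":0},{"xyz":[0,0,0],"spin":0},{"xyz":[0,0,0],"spin":0}]' -1 110
```

```text
time_s: 2.98
eef_pos: [0.511, -0.0968, 0.2119]
eef_rot: [[0.423, 0.0, 0.906], [-0.906, -0.0, 0.423], [0.0, -1.0, 0.0]]
contact_force: [0.8, 0.6, 0.4]
grip_width: 0.997
time_s: 3.82
eef_pos: [0.5113, -0.096, 0.212]
eef_rot: [[0.424, 0.001, 0.906], [-0.906, -0.0, 0.424], [0.001, -1.0, 0.001]]
contact_force: [-1.2, 0.2, 9.9]
grip_width: 0.275
```

```bash
python3 -m creep '[{"xyz":[0,0,10],"spin":0},{"xyz":[0,0,30],"spin":0},{"xyz":[0,0,40],"spin":0},{"xyz":[0,0,40],"spin":0},{"xyz":[0,0,30],"spin":0},{"xyz":[-6,-14,0],"spin":-0.08},{"xyz":[-10,-14,0],"spin":-0.09},{"xyz":[-12,-14,0],"spin":-0.09},{"xyz":[-12,-14,0],"spin":-0.09},{"xyz":[-12,-14,0],"spin":-0.09},{"xyz":[-13,-14,0],"spin":-0.09},{"xyz":[-13,-14,0],"spin":-0.09},{"xyz":[-13,-14,0],"spin":-0.09},{"xyz":[-13,-14,0],"spin":-0.09},{"xyz":[-13,-14,0],"spin":-0.09},{"xyz":[-13,-14,0],"spin":-0.09},{"xyz":[-14,-16,0],"spin":-0.09},{"xyz":[0,0,0],"spin":0},{"xyz":[0,0,0],"spin":0}]'
python3 - <<'E'
from h import *
np.set_printoptions(precision=4,suppress=True)
s=arm.get_state();print(s['qpos'],s['contact_force'],s['torque'])
t=snap('top','t1')['pixels'][190:310,225:385];w=snap('wrist','w1')['pixels']
cv2.imwrite('pics/m1.png',np.hstack([cv2.resize(t,(400,300),interpolation=cv2.INTER_CUBIC),cv2.resize(w,(400,300))]))
E
```

```text
time_s: 5.4
eef_pos: [0.3664, -0.2664, 0.3617]
eef_rot: [[-0.592, 0.0, 0.806], [-0.806, 0.0, -0.592], [-0.0, -1.0, 0.0]]
contact_force: [0.6, 0.3, -2.8]
grip_width: 0.277
[-43.5883   8.3892  90.365    0.0035  81.2446  82.713 ] [ 0.5946  0.2982 -2.7965] [-0.0029 -0.0046  0.0092]
```

View pics/m1.png

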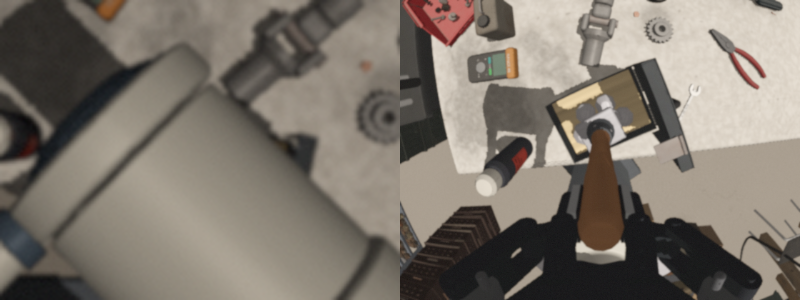

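```bash
python3 -m creep '[{"xyz":[0,0,-15],"spin":0},{"xyz":[0,0,-15],"spin":0},{"xyz":[0,0,-6],"spin":0},{"xyz":[0,0,-3],"spin":0},{"xyz":[0,0,-3],"spin":0},{"xyz":[0,0,0],"spin":0}]'
python3 -m creep '[{"xyz":[0,0,-2],"spin":0},{"xyz":[0,0,-2],"spin":0},{"xyz":[0,0,-2],"spin":0},{"xyz":[0,0,0],"spin":0}]'
```

```text
time_s: 6.0
eef_pos: [0.3672, -0.2659, 0.3193]
eef_rot: [[-0.59, -0.0, 0.807], [-0.807, 0.0, -0.59], [-0.0, -1.0, -0.0]]
contact_force: [0.5, 0.2, -2.8]
grip_width: 0.274
time_s: 6.33
eef_pos: [0.3688, -0.2677, 0.3163]
eef_rot: [[-0.591, 0.006, 0.807], [-0.807, -0.005, -0.591], [0.001, -1.0, 0.007]]
contact_force: [-0.8, 1.6, 34.8]
grip_width: 0.28
```

```bash
python3 -m creep '[{"xyz":[-0.5,-3.5,0],"spin":0},{"xyz":[-0.5,-3.5,0],"spin":0},{"xyz":[0.5,3.5,0],"spin":0},{"xyz":[0.5,3.5,0],"spin":0},{"xyz":[0.5,3.5,0],"spin":0},{"xyz":[0.5,3.5,0],"spin":0},{"xyz":[-0.5,-3.5,0],"spin":0},{"xyz":[-0.5,-3.5,0],"spin":0}]'
python3 -m creep '[{"xyz":[3.5,-0.5,0],"spin":0},{"xyz":[3.5,-0.5,0],"spin":0},{"xyz":[-3.5,0.5,0],"spin":0},{"xyz":[-3.5,0.5,0],"spin":0},{"xyz":[-3.5,0.5,0],"spin":0},{"xyz":[-3.5,0.5,0],"spin":0},{"xyz":[3.5,-0.5,0],"spin":0},{"xyz":[3.5,-0.5,0],"spin":0}]'
```

```text
time_s: 7.0
eef_pos: [0.3685, -0.2671, 0.3158]
eef_rot: [[-0.591, 0.005, 0.807], [-0.807, -0.004, -0.591], [0.0, -1.0, 0.006]]
contact_force: [1.7, 4.6, 27.6]
grip_width: 0.278
time_s: 7.67
eef_pos: [0.3683, -0.267, 0.3156]
eef_rot: [[-0.591, 0.004, 0.807], [-0.807, -0.003, -0.591], [0.0, -1.0, 0.006]]
contact_force: [-1.7, 1.9, 23.1]
grip_width: 0.275
```

```bash
python3 -m creep '[{"xyz":[-0.5,-3.5,-1],"spin":0},{"xyz":[-0.5,-3.5,-1],"spin":0},{"xyz":[0.5,3.5,-0.5],"spin":0},{"xyz":[0.5,3.5,-0.5],"spin":0},{"xyz":[0.5,3.5,-0.5],"spin":0},{"xyz":[0.5,3.5,0],"spin":0},{"xyz":[-0.5,-3.5,0],"spin":0},{"xyz":[-0.5,-3.5,0],"spin":0}]'
python3 -m creep '[{"xyz":[3.5,-0.5,0],"spin":0},{"xyz":[3.5,-0.5,0],"spin":0},{"xyz":[-3.5,0.5,0],"spin":0},{"xyz":[-3.5,0.5,0],"spin":0},{"xyz":[-3.5,0.5,0],"spin":0},{"xyz":[-3.5,0.5,0],"spin":0},{"xyz":[3.5,-0.5,0],"spin":0},{"xyz":[3.5,-0.5,0],"spin":0}]'
```

```text
time_s: 8.33
eef_pos: [0.3698, -0.2684, 0.3135]
eef_rot: [[-0.591, 0.008, 0.807], [-0.807, -0.007, -0.591], [0.001, -1.0, 0.011]]
contact_force: [6.2, 3.0, 36.0]
grip_width: 0.279
time_s: 9.0
eef_pos: [0.3673, -0.2664, 0.3105]
eef_rot: [[-0.591, 0.001, 0.807], [-0.807, -0.001, -0.591], [0.0, -1.0, 0.002]]
contact_force: [0.6, -0.3, -2.3]
grip_width: 0.278
```

```bash
python3 -m creep '[{"xyz":[0,0,-3],"spin":0},{"xyz":[0,0,-2],"spin":0},{"xyz":[0,0,-2],"spin":0},{"xyz":[0,0,0],"spin":0}]'
python3 -m creep '[{"xyz":[3.5,-0.5,0],"spin":0},{"xyz":[3.5,-0.5,0],"spin":0},{"xyz":[-3.5,0.5,0],"spin":0},{"xyz":[-3.5,0.5,0],"spin":0},{"xyz":[-3.5,0.5,0],"spin":0},{"xyz":[-3.5,0.5,0],"spin":0},{"xyz":[3.5,-0.5,0],"spin":0},{"xyz":[3.5,-0.5,0],"spin":0}]'
```

```text
time_s: 9.33
eef_pos: [0.3667, -0.2657, 0.3021]
eef_rot: [[-0.591, -0.001, 0.807], [-0.807, 0.001, -0.591], [-0.0, -1.0, -0.001]]
contact_force: [0.4, -0.6, -1.8]
grip_width: 0.282
time_s: 10.0
eef_pos: [0.3669, -0.2661, 0.303]
eef_rot: [[-0.591, 0.0, 0.806], [-0.806, -0.0, -0.591], [-0.0, -1.0, 0.0]]
contact_force: [-0.5, 0.4, -2.2]
grip_width: 0.28
```

Free now; plate at about 91 mm. Feeding on down to the 77 mm level.

```bash
python3 -m creep '[{"xyz":[0,0,-3],"spin":0},{"xyz":[0,0,-3],"spin":0},{"xyz":[0,0,-2],"spin":0},{"xyz":[0,0,0],"spin":0}]'
```

```text
time_s: 10.33
eef_pos: [0.3668, -0.2658, 0.2941]
eef_rot: [[-0.591, -0.001, 0.807], [-0.807, 0.001, -0.591], [-0.0, -1.0, -0.001]]
contact_force: [-0.1, 0.7, -2.5]
grip_width: 0.279
```

```bash
python3 -m creep '[{"xyz":[0,0,-2],"spin":0},{"xyz":[0,0,-2],"spin":0},{"xyz":[0,0,0],"spin":0}]'
python3 -m creep '[{"xyz":[0,0,-2],"spin":0},{"xyz":[0,0,-1],"spin":0},{"xyz":[0,0,0],"spin":0}]'
```

```text
time_s: 10.58
eef_pos: [0.3668, -0.2659, 0.2904]
eef_rot: [[-0.591, -0.0, 0.807], [-0.807, 0.0, -0.591], [-0.0, -1.0, -0.001]]
contact_force: [-0.8, 0.3, -2.7]
grip_width: 0.28
time_s: 10.83
eef_pos: [0.3669, -0.266, 0.2876]
eef_rot: [[-0.591, -0.0, 0.807], [-0.807, 0.0, -0.591], [-0.0, -1.0, -0.0]]
contact_force: [-0.3, 0.4, -1.9]
grip_width: 0.281
```

```bash
python3 -m creep '[{"xyz":[0,0,10],"spin":0},{"xyz":[0,0,25],"spin":0},{"xyz":[0,0,30],"spin":0},{"xyz":[10,10,10],"spin":0},{"xyz":[15,20,0],"spin":0},{"xyz":[15,22,0],"spin":0},{"xyz":[15,20,0],"spin":0},{"xyz":[0,0,0],"spin":0},{"xyz":[0,0,0],"spin":0}]'
python3 - <<'E'
from h import *
w=snap('wrist','w2')['pixels']
t=snap('top','t2')['pixels'][190:310,225:385];s=snap('scene','s2')['pixels'][190:330,225:385]
r=lambda a:cv2.resize(a,(260,220),interpolation=cv2.INTER_CUBIC)
cv2.imwrite('pics/m2.png',np.hstack([cv2.resize(w[60:360],None,fx=.96,fy=1.4667,interpolation=cv2.INTER_CUBIC),np.vstack([r(t),r(s)])]))
E
```

```text
time_s: 11.58
eef_pos: [0.4224, -0.1932, 0.3627]
eef_rot: [[-0.589, -0.0, 0.808], [-0.808, 0.0, -0.589], [0.0, -1.0, -0.0]]
contact_force: [-0.2, -0.4, -2.4]
grip_width: 0.28
```

View pics/m2.png

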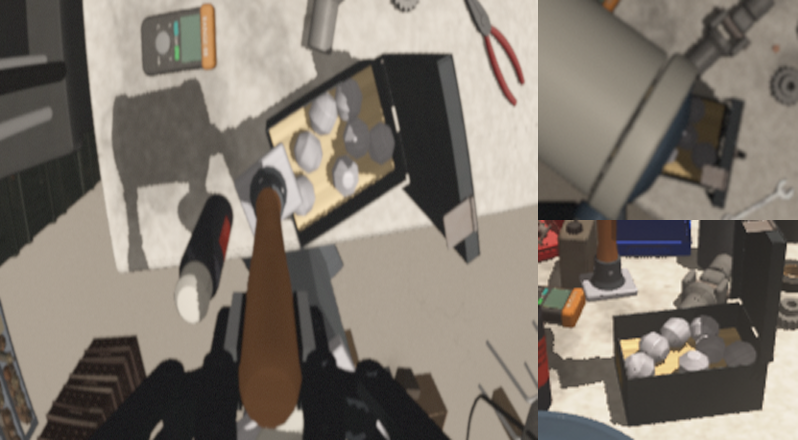

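Run:
```python
from h import *
np.set_printoptions(precision=4,suppress=True)
W=[(322,112),(347,98),(306,150),(357,135),(381,142),(345,175),(303,195)]
S=[(640,365),(655,345),(677,330),(705,330),(692,358),(715,350),(740,352)]
for i,a in enumerate(W):
  for j,b in enumerate(S):
    X,e=tri([('w2',(a[0]/.96,a[1]/1.4667+60),True),('s2',(225+(b[0]-538)/260*160,190+(b[1]-220)/220*140))])
    if max(e)<.006 and .02<X[2]<.12: print(i,j,X,max(e))
w=cv2.imread('pics/w2.png')[90:230,270:430];s=cv2.imread('pics/s2.png')[235:325,260:370]
cv2.imwrite('pics/m3.png',np.vstack([cv2.resize(w,(400,350),interpolation=cv2.INTER_CUBIC),]) if 0 else np.hstack([cv2.resize(w,None,fx=2.5,fy=2.5,interpolation=cv2.INTER_CUBIC),cv2.resize(s,(400,350),interpolation=cv2.INTER_CUBIC)]))
```

```text
0 2 [ 0.4115 -0.2773  0.0619] 0.0012980811650007366
1 3 [ 0.4019 -0.3131  0.0582] 0.0004822182067301526
1 5 [ 0.3942 -0.3217  0.0256] 0.0038132863879043314
2 1 [ 0.3957 -0.2401  0.0615] 0.001552694800699004
3 3 [ 0.374  -0.3002  0.0852] 0.001685324352048663
3 5 [ 0.3645 -0.3075  0.0562] 0.0013233089971463453
4 6 [ 0.342  -0.3309  0.0644] 0.0001848847225410448
5 4 [ 0.3481 -0.2699  0.0702] 0.00048585012716926244
6 0 [ 0.3653 -0.2108  0.0642] 0.0010640423552923468
```

View pics/m3.png

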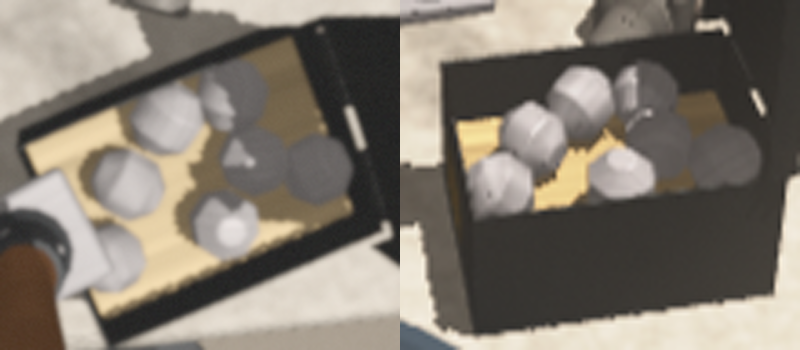

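Run:
```python
from h import *
np.set_printoptions(precision=4,suppress=True)
P=dict(n4=((319,168),(727,157)),n3=((257,160),(658,147)),n1=((235,95),(646,96)),n0=((167,117),(582,102)),n2=((128,183),(535,140)),n5=((226,226),(622,183)),n6=((112,257),(503,187)))
R={}
for n,(a,b) in P.items():
    X,e=tri([('w2',(a[0]/2.5+270,a[1]/2.5+90),True),('s2',(260+(b[0]-400)/400*110,235+b[1]/350*90))]);R[n]=X;print(n,X,max(e))
print([np.linalg.norm((R[a]-R[b])[:2]) for a,b in [('n3','n4'),('n1','n3'),('n1','n0'),('n3','n5')]])
# apparent diameters in wrist expected ratio n3 vs n4
```

```text
n4 [ 0.3402 -0.3318  0.0621] 0.0004281244825720178
n3 [ 0.3635 -0.3037  0.0591] 0.0018415580061370844
n1 [ 0.3998 -0.3132  0.0611] 0.0009789322006280735
n0 [ 0.4102 -0.2773  0.0599] 0.0001788679069834282
n2 [ 0.3929 -0.2408  0.0598] 0.00015539221732849493
n5 [ 0.3435 -0.2707  0.0628] 0.0004946129782651877
n6 [ 0.3652 -0.2108  0.0621] 5.515060810791792e-05
[np.float64(0.036541731201292456), np.float64(0.03747674066843691), np.float64(0.03736231817240869), np.float64(0.0385125456113036)]
```

```bash
python3 -m creep '[{"xyz":[14,15,0],"spin":0},{"xyz":[18,20,0],"spin":0},{"xyz":[18,20,0],"spin":0},{"xyz":[18,20,0],"spin":0},{"xyz":[18,18,0],"spin":0},{"xyz":[0,0,-20],"spin":0},{"xyz":[0,0,-30],"spin":0},{"xyz":[0,0,-30],"spin":0},{"xyz":[0,0,-25],"spin":0},{"xyz":[0,0,-15],"spin":0},{"xyz":[0,0,-10],"spin":0},{"xyz":[0,0,-6],"spin":0},{"xyz":[0,0,-3],"spin":0},{"xyz":[0,0,-3],"spin":0},{"xyz":[0,0,0],"spin":0},{"xyz":[0,0,0],"spin":0}]'
python3 -m creep '[{"xyz":[0,0,-2],"spin":0},{"xyz":[0,0,-2],"spin":0},{"xyz":[0,0,-1.5],"spin":0},{"xyz":[0,0,0],"spin":0}]'
```

```text
time_s: 13.07
eef_pos: [0.5083, -0.1012, 0.2214]
eef_rot: [[-0.591, 0.001, 0.807], [-0.807, -0.0, -0.591], [-0.0, -1.0, 0.001]]
contact_force: [0.0, -1.7, -2.2]
grip_width: 0.278
time_s: 13.4
eef_pos: [0.5079, -0.101, 0.2151]
eef_rot: [[-0.591, -0.0, 0.807], [-0.807, 0.0, -0.591], [0.0, -1.0, -0.0]]
contact_force: [-0.2, 0.3, -3.3]
grip_width: 0.278
```

```bash
python3 -m creep '[{"xyz":[0,0,-1.5],"spin":0},{"xyz":[0,0,-1.5],"spin":0},{"xyz":[0,0,0],"spin":0}]'
```

```text
time_s: 13.65
eef_pos: [0.5079, -0.101, 0.2121]
eef_rot: [[-0.591, -0.0, 0.807], [-0.807, 0.0, -0.591], [-0.0, -1.0, -0.0]]
contact_force: [0.4, 0.6, -2.5]
grip_width: 0.277
```

```bash
python3 -m creep '[{"xyz":[0,0,-1],"spin":0},{"xyz":[0,0,-1],"spin":0},{"xyz":[0,0,0],"spin":0}]'
python3 -m creep '[{"xyz":[0,0,-0.7],"spin":0},{"xyz":[0,0,0],"spin":0}]'
```

```text
time_s: 13.9
eef_pos: [0.5089, -0.1012, 0.2117]
eef_rot: [[-0.591, 0.003, 0.807], [-0.807, -0.001, -0.591], [-0.001, -1.0, 0.003]]
contact_force: [-1.9, 1.8, 20.9]
grip_width: 0.279
time_s: 14.07
eef_pos: [0.5092, -0.1013, 0.2116]
eef_rot: [[-0.591, 0.004, 0.807], [-0.807, -0.001, -0.591], [-0.001, -1.0, 0.004]]
contact_force: [-4.5, 3.6, 33.0]
grip_width: 0.28
```

```bash
python3 -m creep '[{"xyz":[0,0,1.7],"spin":0},{"xyz":[0,0,0],"spin":0}]'
python3 -m creep '[{"xyz":[0,0,0],"spin":0},{"xyz":[0,0,0],"spin":0},{"xyz":[0,0,0],"spin":0},{"xyz":[0,0,0],"spin":0},{"xyz":[0,0,0],"spin":0},{"xyz":[0,0,0],"spin":0},{"xyz":[0,0,0],"spin":0},{"xyz":[0,0,0],"spin":0}]' 1
python3 -m creep '[{"xyz":[0,0,15],"spin":0},{"xyz":[0,0,30],"spin":0},{"xyz":[0,0,35],"spin":0},{"xyz":[0,0,35],"spin":0},{"xyz":[0,0,35],"spin":0},{"xyz":[0,0,0],"spin":0}]'
```

```text
time_s: 14.23
eef_pos: [0.5082, -0.1011, 0.2118]
eef_rot: [[-0.591, 0.001, 0.807], [-0.807, -0.0, -0.591], [-0.0, -1.0, 0.001]]
contact_force: [-0.6, 0.9, 6.4]
grip_width: 0.278
time_s: 14.9
eef_pos: [0.508, -0.1011, 0.2112]
eef_rot: [[-0.591, -0.0, 0.807], [-0.807, 0.0, -0.591], [0.0, -1.0, -0.0]]
contact_force: [-0.9, 0.1, 0.3]
grip_width: 0.999
time_s: 15.4
eef_pos: [0.51, -0.1016, 0.3678]
eef_rot: [[-0.591, 0.009, 0.807], [-0.807, -0.003, -0.591], [-0.003, -1.0, 0.009]]
contact_force: [0.4, -0.3, 0.5]
grip_width: 0.998
```

```bash
python3 -m creep '[{"xyz":[-9,-18,0],"spin":0},{"xyz":[-9.4,-22,0],"spin":0},{"xyz":[-9.4,-22,0],"spin":0},{"xyz":[-9.4,-22,0],"spin":0},{"xyz":[-9.4,-22,0],"spin":0},{"xyz":[-9.4,-22,0],"spin":0},{"xyz":[-9.4,-22,0],"spin":0},{"xyz":[-9.4,-22,0],"spin":0},{"xyz":[-9.4,-22,0],"spin":0},{"xyz":[-9.4,-22,0],"spin":0},{"xyz":[-9.4,-22,0],"spin":0},{"xyz":[-9.4,-22,0],"spin":0},{"xyz":[-9.4,-22,0],"spin":0},{"xyz":[-9.4,-25,0],"spin":0},{"xyz":[0,0,0],"spin":0},{"xyz":[0,0,0],"spin":0}]' -1 40
python3 - <<'E'
from h import *
s=arm.get_state();print(s['eef_pos'],s['qpos'])
w=snap('wrist','w3')['pixels']
t=snap('top','t3')['pixels'][140:320,205:385];s=snap('scene','s3')['pixels'][130:330,185:385]
r=lambda a:cv2.resize(a,(300,300),interpolation=cv2.INTER_CUBIC)
cv2.imwrite('pics/m4.png',np.hstack([cv2.resize(w,(500,375)),np.vstack([r(t),r(s)])[:375] if 0 else cv2.resize(np.vstack([r(t),r(s)]),(290,580))[:375] ]) if 0 else np.hstack([cv2.resize(w,(500,600)),np.vstack([r(t),r(s)])]))
E
```

```text
time_s: 16.73
eef_pos: [0.3762, -0.409, 0.3609]
eef_rot: [[-0.592, -0.0, 0.806], [-0.806, 0.0, -0.592], [-0.0, -1.0, -0.0]]
contact_force: [-0.2, 0.5, -0.4]
grip_width: -0.002
[ 0.37621013 -0.40899336  0.36092114] [-5.35478792e+01  1.76762213e+01  7.77932603e+01  4.16810481e-04
  8.45530937e+01  7.27835406e+01]
```

View pics/m4.png

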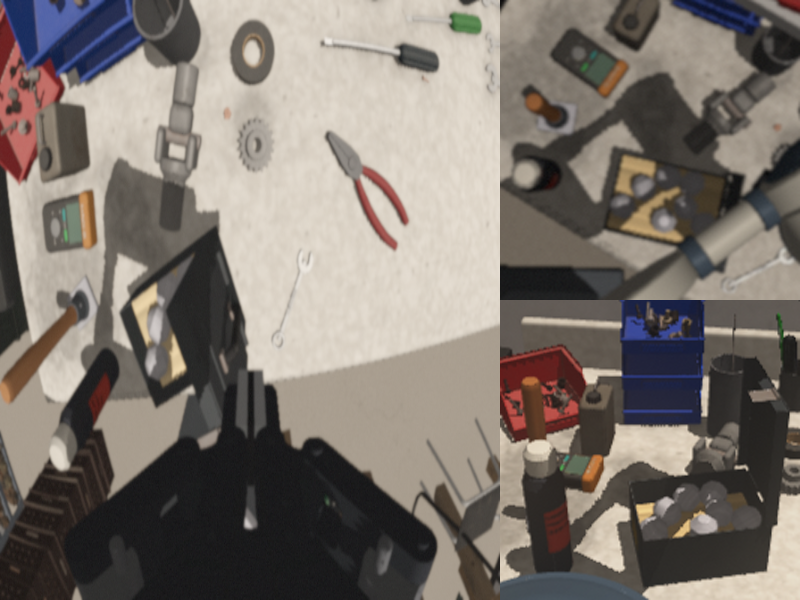

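```bash
python3 -m creep '[{"xyz":[0,-3,-25],"spin":0},{"xyz":[0,0,-30],"spin":0},{"xyz":[0,0,-30],"spin":0},{"xyz":[0,0,-22],"spin":0},{"xyz":[0,0,0],"spin":0}]'
python3 -m creep '[{"xyz":[1.6,10,0],"spin":0},{"xyz":[1.6,10,0],"spin":0},{"xyz":[1.6,10,0],"spin":0},{"xyz":[1.6,10,0],"spin":0},{"xyz":[1.6,10,0],"spin":0},{"xyz":[0,0,0],"spin":0}]'
```

```text
time_s: 17.3
eef_pos: [0.376, -0.4086, 0.2505]
eef_rot: [[-0.59, -0.004, 0.807], [-0.807, 0.005, -0.59], [-0.002, -1.0, -0.006]]
contact_force: [-0.6, 0.9, 0.1]
grip_width: -0.002
time_s: 17.8
eef_pos: [0.3852, -0.3591, 0.2551]
eef_rot: [[-0.59, 0.001, 0.807], [-0.807, -0.0, -0.59], [-0.0, -1.0, 0.001]]
contact_force: [-0.3, 0.2, 0.2]
grip_width: -0.003
```

```bash
python3 -m creep '[{"xyz":[2,12,-1],"spin":0},{"xyz":[2,12,-2],"spin":0},{"xyz":[2,12,-3],"spin":0},{"xyz":[2,11.5,-4],"spin":0},{"xyz":[2,11.5,-5],"spin":0},{"xyz":[2,11.5,-5],"spin":0},{"xyz":[1.6,10,-7],"spin":0},{"xyz":[1.6,10,-8],"spin":0},{"xyz":[1.6,10,-8],"spin":0},{"xyz":[0,0,0],"spin":0}]'
python3 -m creep '[{"xyz":[1.3,8,-9],"spin":0},{"xyz":[1.3,8,-10],"spin":0},{"xyz":[1.2,7,-11],"spin":0},{"xyz":[0.8,5,-11],"spin":0},{"xyz":[0.8,5,-12],"spin":0},{"xyz":[0.6,4,-12],"spin":0},{"xyz":[0,0,0],"spin":0}]'
```

```text
time_s: 18.63
eef_pos: [0.4009, -0.2581, 0.2095]
eef_rot: [[-0.59, -0.002, 0.807], [-0.807, 0.003, -0.59], [-0.001, -1.0, -0.003]]
contact_force: [-1.1, 0.1, -0.2]
grip_width: 0.004
time_s: 19.22
eef_pos: [0.4068, -0.2225, 0.1446]
eef_rot: [[-0.591, -0.003, 0.807], [-0.807, 0.002, -0.591], [-0.0, -1.0, -0.003]]
contact_force: [-1.3, 0.5, -0.6]
grip_width: 0.001
```

```bash
python3 -m creep '[{"xyz":[0,2,-10],"spin":0},{"xyz":[0,0,-10],"spin":0},{"xyz":[0,0,-8],"spin":0},{"xyz":[0,0,-3],"spin":0},{"xyz":[0,0,-2],"spin":0},{"xyz":[0,0,0],"spin":0}]'
python3 -m creep '[{"xyz":[0,0,-1],"spin":0},{"xyz":[0,0,-1],"spin":0},{"xyz":[0,0,0],"spin":0}]'
```

```text
time_s: 19.72
eef_pos: [0.4075, -0.2217, 0.1132]
eef_rot: [[-0.591, -0.0, 0.807], [-0.807, 0.0, -0.591], [0.0, -1.0, -0.0]]
contact_force: [0.5, -0.3, -0.7]
grip_width: -0.003
time_s: 19.97
eef_pos: [0.4077, -0.2217, 0.1114]
eef_rot: [[-0.591, 0.0, 0.807], [-0.807, -0.0, -0.591], [0.0, -1.0, 0.0]]
contact_force: [0.4, 0.3, 1.0]
grip_width: -0.004
```

```bash
python3 -m creep '[{"xyz":[0,0,-1],"spin":0},{"xyz":[0,0,-1],"spin":0},{"xyz":[0,0,-1],"spin":0},{"xyz":[0,0,0],"spin":0}]'
```

```text
time_s: 20.3
eef_pos: [0.4078, -0.2217, 0.1092]
eef_rot: [[-0.591, 0.001, 0.807], [-0.807, -0.001, -0.591], [0.0, -1.0, 0.001]]
contact_force: [-5.7, 3.0, 30.5]
grip_width: -0.002
```

```bash
python3 -m creep '[{"xyz":[0,0,5],"spin":0},{"xyz":[0,0,25],"spin":0},{"xyz":[0,0,40],"spin":0},{"xyz":[0,0,40],"spin":0},{"xyz":[0,0,40],"spin":0},{"xyz":[0,-20,30],"spin":0},{"xyz":[0,-30,10],"spin":0},{"xyz":[0,-35,0],"spin":0},{"xyz":[0,-35,0],"spin":0},{"xyz":[0,-35,0],"spin":0},{"xyz":[0,-35,0],"spin":0},{"xyz":[0,-35,0],"spin":0},{"xyz":[0,0,0],"spin":0},{"xyz":[0,0,0],"spin":0}]'
python3 - <<'E'
from h import *
t=snap('top','t4')['pixels'][140:320,205:385];s=snap('scene','s4')['pixels'][130:330,185:385]
r=lambda a:cv2.resize(a,(400,400),interpolation=cv2.INTER_CUBIC)
cv2.imwrite('pics/m5.png',np.hstack([r(t),r(s)]))
E
```

```text
time_s: 21.47
eef_pos: [0.4071, -0.4479, 0.2975]
eef_rot: [[-0.592, -0.0, 0.806], [-0.806, 0.001, -0.592], [-0.0, -1.0, -0.001]]
contact_force: [0.9, 0.4, -1.9]
grip_width: 0.0
```

View pics/m5.png

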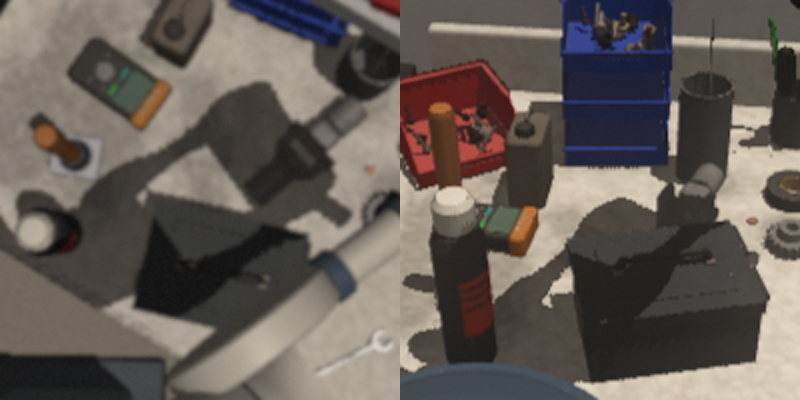

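Run:
```python
from h import *
np.set_printoptions(precision=4,suppress=True)
f=lambda p:(p[0]*.45+205,p[1]*.45+140); k=lambda p:((p[0]-400)*.5+185,p[1]*.5+130)
for n,a,b in [('lidFf',(150,193),(568,240)),('lidFn',(136,303),(583,325)),('can',(36,230),(454,200)),('tamper top',(45,133),(441,109))]: print(n,*tri([('t4',f(a)),('s4',k(b))]))
print('tamper top/base',atz('t4',f((45,133)),.235),atz('t4',f((76,157)),.01))
print('can0',atz('t0',(222,244.5),.2),'can now',atz('t4',f((36,230)),.2))
```

```text
lidFf [ 0.4544 -0.1968  0.0812] [np.float64(0.0065857327850305505), np.float64(0.006585732785030526)]
lidFn [ 0.3351 -0.1766  0.0773] [np.float64(0.0012436700584293069), np.float64(0.0012436700584291778)]
can [ 0.4123 -0.0842  0.1931] [np.float64(0.0006124345951679731), np.float64(0.0006124345951679382)]
tamper top [ 0.5058 -0.0974  0.2321] [np.float64(0.0014996856932282404), np.float64(0.0014996856932282426)]
tamper top/base [ 0.5059 -0.0964  0.235 ] [ 0.5013 -0.0969  0.01  ]
can0 [ 0.4103 -0.0867  0.2   ] can now [ 0.4124 -0.0848  0.2   ]
```

```bash
python3 -c "
from plant import arm
print(arm.sign_off())"
```

```text
the job is handed in; nothing more can be done
None
```

The job is done and handed in at about 21.5 s, with no limit reached in any reading. I gripped the tamper by its handle and pressed the heap with about 35 N. Two nuggets jammed, and rocking the tamper about 7 mm each way freed them. I then stood the tamper next to where it started and pushed the lid over and down with the closed fingers until it stopped hard.

What my checks showed:
- **Nuggets:** with the lid open, two camera views put all seven centres at 59–63 mm, and the closest pairs I checked 36.5–38.5 mm apart, so they lay in one layer. My first, rougher reading gave one at 70 mm, because the box wall partly hid it in one view. I did not look inside again after the lid closed.
- **Lid:** the push ended on a hard stop at about 30 N, with the fingertips 84 mm above the bench. The lid's front corners measured about 77–81 mm high, which fits it being shut; one of the two corner fixes disagreed by 6.6 mm between views.
- **Tamper:** it stands on the bench about 0.2 m from the box centre. The base and top positions differ by about 5 mm, a tilt of roughly 0.02 rad, within the 0.08 limit.
- **Spray can:** it measures within 3 mm of its starting place and is upright.
- **Arm:** it is clear of everything and touched only the tamper and the lid.

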